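# Take the lift-off lid from the bottle chest

## Task

Swing the lid of the wooden bottle chest up to vertical by its slanted finger lip, lift it straight up off its hinge pins, and stand it upright, hinge edge down and roughly centred, in the slot of the wooden stand beside the chest. Lower it right to the bottom of the slot before letting go, and leave the three bottles standing on the bench where they are.

Things in the scene. Friction and masses are not known exactly. Their poses are not given: they have to be found in the camera images.
- bottle_chest: Open wooden chest, fixed, 130 (own x) x 200 (own y) x 98 mm high, walls 10 mm; three short bottles inside it lie below the rim. Origin: centre of its underside; own -x is its front (roughly the robot's left), z up. A stop 44 mm wide behind the rear wall's middle, 65 mm above the rim, catches an opened lid about 13 degrees past vertical.
- chest_hinge (a point): Middle of the chest's hinge axis, 71 mm behind the chest's middle (own +x) and 112 mm above the bench. Axes as the chest's; two 6 mm steel pins lie along own y, 49 to 83 mm out on each side. Raising the lid turns it by +90 degrees about own +y.
- lid_pivot (a point): Lid's point that lies at chest_hinge while it is on its pins. Loose wooden lid, 0.28 kg; lid shut: axes as the chest's; raised: own -x up, z level. Steel hooks at own y = +-64 mm, 18 mm wide, hold the pins in slots open to own +x (1 to 3 mm play): raised, the lid comes off after rising 14 mm; shut, a cleat inside the chest blocks this. Hooks end 9 mm from here (own +x): the foot it stands on.
- lid_lip (a point): Middle of the lid's finger lip: flat tongue 9 mm thick, 100 mm wide (own y), rising outwards at 45 degrees from the middle of the lid's front edge (own -x and +z equally); its tip is 23 mm beyond. Pinch it across its thickness, the tool in its plane, 45 degrees from vertical while shut. 152.5 mm from lid_pivot along own -x, 4.5 mm along +z; axes as lid_pivot.
- lid_mid (a point): Centre of the lid's plate, 128 (own x) x 200 (own y) x 10 mm. Lies 75 mm from lid_pivot along own -x and 9 mm along own -z; axes as lid_pivot. The lid's foot (hinge edge with hooks) is 23 mm thick, from 14 mm on lid_pivot's -z side to 9 mm on its +z side.
- stand_slot (a point): Centre of the slot's floor in the wooden stand left of the chest, 12 mm above the bench. The stand is fixed, 110 x 180 mm; two rails 170 mm long with rounded tops 74 mm above the bench form a slot 36 mm wide (own x), open at both ends, running along own y; z up.
- near_bottle_a: Squat squeeze bottle, 50 mm thick, 99 mm tall, on the bench behind the chest (robot's right); origin at the centre of its underside. To be left alone.
- near_bottle_b: Squeeze bottle, 43 mm thick, 109 mm tall, likewise. To be left alone.
- near_bottle_c: Squeeze bottle, 42 mm thick, 103 mm tall, likewise. To be left alone.

How it is judged:
On the way, in this order (a step that is already met when the one before it is completed fails the run):
1. the lid is raised to within about 12 degrees of vertical, or past it, while still on its hinge pins (angle between lid_pivot's own z axis and vertical above 1.36 rad and distance between lid_pivot and chest_hinge below 0.013 m), for 0.1 s.
2. the upright lid is lifted 20 mm or more straight up off the pins (within 30 mm sideways) (z of lid_pivot in the frame of chest_hinge above 0.02 m and horizontal distance between lid_pivot and chest_hinge below 0.03 m and angle between lid_pivot's own z axis and vertical above 1.2 rad), for 0.05 s.
3. the lid's hinge edge is at the bottom of the stand's slot while the fingers still hold the lid (z of lid_pivot in the frame of stand_slot below 0.02 m and x of lid_pivot in the frame of stand_slot between -0.022 and 0.022 m and contact force between the fingers and lid above 0.5 N), for 0.1 s.
At the end, for the whole second after the job is handed in: The lid stands at rest in the stand's slot, hinge edge down on the slot floor (within about 10 mm of fully home), within about 20 degrees of vertical, its middle within 60 mm of the stand's middle along the slot, and nothing holds it (z of lid_pivot in the frame of stand_slot below 0.02 m and x of lid_pivot in the frame of stand_slot between -0.022 and 0.022 m and y of lid_pivot in the frame of stand_slot between -0.06 and 0.06 m and z of lid_mid in the frame of stand_slot above 0.07 m and angle between lid_pivot's own z axis and vertical between 1.2 and 1.94 rad and linear speed of lid below 0.02 m/s); the robot touches nothing.
It fails at once if one of the three bottles on the bench is moved more than 30 mm or knocked over (distance of any of near_bottle_a, near_bottle_b, near_bottle_c from where it was at the start of the episode above 0.03 m or angle between any of near_bottle_a, near_bottle_b, near_bottle_c's own z axis and vertical above 0.6 rad).
It also fails if it takes over 51 s, if anything falls off the work surface, if the arm or the gripper's body presses on something with over 40 N, if the wrist force passes 120 N, or if a joint passes its speed limit or range.

## Robot

A 7-joint arm with a two-finger parallel gripper is mounted at the origin on a cart in front of the work surface, level with it; the furniture and walls round the work are solid. World frame = base frame: x ahead of the robot, y to its left, z up, the work surface at z = 0. Lengths are in m, angles in rad, forces in N, time in s.
With the tool pointing down it reaches from about 0.425 to 0.925 m from the base axis. Payload 6.8 kg.
Tool frame: the origin (TCP) lies at the very end of the fingers, on their centre line; the grasp point (between the pads) lies 19 mm behind it (hold_point_z is the distance from the TCP to the grasp point, in m); z points along the fingers, y is the direction in which the jaws open and shut (so a half turn about z gives the same grasp; the last joint's range is limited). The gripper opens to 85 mm and grips with 20 to 120 N. Pads are 22 mm wide; open, the fingers measure 114 mm over their backs; the gripper's body (76 mm by 85 mm) begins 54 mm behind the grasp point. The pads swing forward as they close: fully open they stand 13 mm farther back than shut.
Start: joints at [-0.835, 0.477, 0.022, 1.555, -0.011, 1.109, -0.083], TCP at [0.504, 0.449, 0.231] pointing down, gripper open.
Joint ranges: [-2.96, 2.96], [-0.34, 2.1], [-1.41, 1.46], [0.24, 2.44], [-1.37, 4.51], [0.17, 1.92], [-2.96, 2.96]. Speed limits (rad/s): [2.39, 2.39, 3.14, 3.14, 3.14, 3.14, 3.14].

## Interface

Orientations are given as a unit quaternion [w, x, y, z].
In Python, from station import get_obs, read_camera, calibration, hand_in, regions_of, hold_point_z gives the robot as it stands.
- The arm moves only by the tool send_rows, never from a script. Its argument "motion" is text: rows parted by semicolons, each of 7 numbers parted by spaces: the shift along the world's x, y, z in cm, then the turn, a rotation vector about the world's x, y, z in degrees, then the closure, from 0 (fully open) to 1 (shut). In form: dx dy dz rx ry rz fingers; .... A call has 1 to 20 rows; each row shifts and turns the pose as measured when the row begins; what a row does not reach is not made up. A row lasts 1/12 s, in which the tool goes at most 41.7 mm and 7.16 degrees, less where a joint would pass 70% of its speed; a pose out of reach is approached as far as the arm can. A call is refused whole if a number of a shift passes 4.17 or a number of a turn 7.16, either way. A call with a gripper value outside its range is refused whole. The fingers move at their own pace and stop on an object; "newtons" is the grip in N (left out, the last holds). Time passes only in rows, so rows that do not move let the fingers close. It gives the time, the measured TCP pose, the force and the opening at its end, in the units of the state.
- get_obs(): the state, without advancing time (a new reading comes with each control period).
- read_camera(name): name is "scene" or "top"; returns the picture (400x640x3 uint8, red, green, blue); there is no depth.
- calibration(name): a dict with "mtx" (3x3 intrinsics, pixels), "k1" (the pictures are not rectified: a ray, as slopes to the right and down, at radius r is drawn at 1 + k1 r^2 times it, then the intrinsics apply), "R" (3x3) and "t" (3): a world point X has camera coordinates R X + t. Camera axes: x right, y down, z forward; pixel columns grow to the right and rows downward; lengths in m; the calibration is good to about 2 mm. A picture is of the moment at which its call begins. calibration takes no time and is no camera call.
- hand_in(): hands the job in, once; it reports no verdict.
Trained networks look in the newest picture that a camera, given by its name, has taken for a name from the list of things; names that differ only in an ending like _2 or _b are one class to them, and where a whole thing is asked for, a point or a joint stands for the part that bears it (a point fixed in the world has none). Each returns a list of dicts, best first, with "conf" (0 to 1); they miss things now and then, are a little off and sometimes report something else, mostly with a low value. They report only what shows in the picture. A call takes as long as a camera call.
- regions_of(thing, camera): "region" (400x640 bool, what is visible of it) and "point" ([column, row] in pixels, amid what is visible of it).
The state is a dict: "t": time; "q": joint angles; "joint_vel": joint speeds; "joint_torque": joint torques, N m; "eef_pos": TCP position; "tool_rot": TCP orientation; "contact_force": force on the tool from outside, world axes, zero at the start; "torque": the same for the moment, N m; "gripper_width": opening from 0.0 (shut) to 1.0 (fully open).
Only numpy, scipy, OpenCV 4.12 (cv2) and the standard library are available. Lean on these libraries where they do the work, as an engineer would, in place of code of your own. Each camera call takes 0.05 s, during which the arm holds its last target.

## Working session

There is one attempt and no reset: what is moved stays moved. The work goes in short steps, Python scripts to look and compute and a tool call to move; the robot and the scene stay as the last step left them, time stands still between calls to the robot, and variables do not carry over. Pictures are saved under pics/ and viewed, and the job is handed in when it is done.

Besides the shell and the picture viewer there is one more tool, called by a JSON object that holds its "method" and its "body". send_rows: Moves the arm, as the interface text tells. Its arguments: {"type":"object","properties":{"motion":{"type":"string"},"newtons":{"type":"number"}},"required":["motion"]}

```bash
mkdir -p pics; ls; python3 - <<'E'
from station import *
import cv2,numpy as np
np.set_printoptions(precision=4,suppress=True)
o=get_obs();print(o['eef_pos'],o['tool_rot'],o['gripper_width'],o['t'],hold_point_z if not callable(hold_point_z) else hold_point_z())
for c in('scene','top'):
    im=read_camera(c);cv2.imwrite(f'pics/{c}0.png',im[:,:,::-1]);print(c,calibration(c))
    for n in('bottle_chest','lid_lip','stand_slot'):
        try:
            for r in regions_of(n,c)[:3]:
                ys,xs=np.where(r['region']);print(c,n,r['conf'],r['point'],xs.min(),xs.max(),ys.min(),ys.max())
        except Exception as e: print(n,e)
E
```

```text
pics
[0.5039 0.4482 0.2303] [-0.0003  0.4095  0.9123 -0.0009] 1.0025679443688047 0.0 0.0187
scene {'mtx': array([[424.91  ,   0.    , 323.0596],
       [  0.    , 424.91  , 199.0702],
       [  0.    ,   0.    ,   1.    ]]), 'k1': -0.1050474843343609, 'R': array([[ 0.8212, -0.5707, -0.0023],
       [-0.4152, -0.5947, -0.6884],
       [ 0.3915,  0.5663, -0.7253]]), 't': array([-0.4593,  0.226 ,  1.0334])}
scene bottle_chest 0.94 [341.5, 208.2] 295 377 178 230
scene lid_lip 0.79 [327.6, 174.5] 295 377 146 206
scene lid_lip 0.47 [339.3, 206.7] 296 378 182 230
scene stand_slot 0.74 [280.9, 146.1] 250 312 121 168
scene stand_slot 0.71 [327.8, 174.6] 295 377 146 204
top {'mtx': array([[384.3655,   0.    , 316.5347],
       [  0.    , 384.3655, 197.6897],
       [  0.    ,   0.    ,   1.    ]]), 'k1': -0.0016927744978724993, 'R': array([[-0.0192, -0.9998,  0.002 ],
       [-0.9868,  0.0186, -0.1611],
       [ 0.161 , -0.005 , -0.9869]]), 't': array([-0.0456,  0.5529,  1.0065])}
top bottle_chest 0.59 [339.5, 191.4] 305 347 174 230
top lid_lip 0.73 [310.4, 185.8] 270 347 146 229
top stand_slot 0.71 [203.0, 197.1] 182 227 163 230
top stand_slot 0.71 [306.1, 184.2] 270 347 147 230
```

```bash
python3 - <<'E'
import cv2,numpy as np
a=cv2.imread('pics/top0.png')[110:260,150:430];cv2.imwrite('pics/topz.png',cv2.resize(a,None,fx=2.85,fy=2.85,interpolation=cv2.INTER_CUBIC))
a=cv2.imread('pics/scene0.png')[90:270,220:460];cv2.imwrite('pics/scenez.png',cv2.resize(a,None,fx=3.3,fy=3.3,interpolation=cv2.INTER_CUBIC))
E
```

```text
(no output)
```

View pics/topz.png

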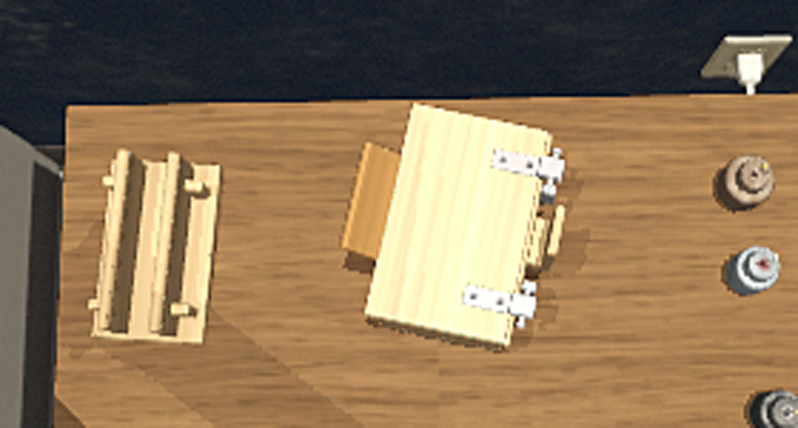

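View pics/scenez.png

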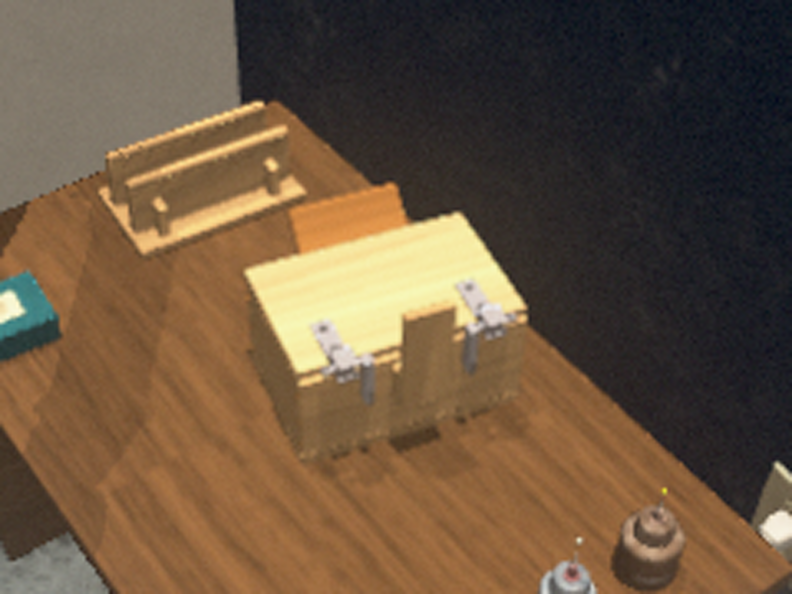

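View pics/scene0.png

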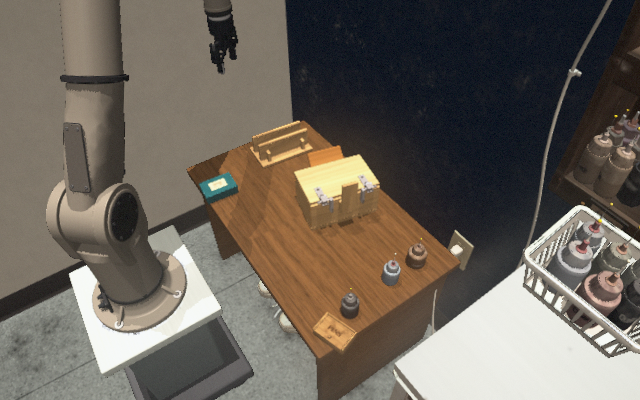

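```bash
cat > h.py <<'E'
import numpy as np,cv2
from scipy.optimize import least_squares
from scipy.spatial.transform import Rotation as R
np.set_printoptions(precision=4,suppress=True)
import station
C={c:station.calibration(c) for c in('scene','top')}
def proj(c,X):
    k=C[c];X=np.atleast_2d(X);p=X@k['R'].T+k['t'];s=p[:,:2]/p[:,2:];r2=(s**2).sum(1,keepdims=True)
    s=s*(1+k['k1']*r2);return s@np.diag([k['mtx'][0,0],k['mtx'][1,1]])+k['mtx'][:2,2]
def place(p,L):
    L=np.atleast_2d(L).astype(float);c,s=np.cos(p[2]),np.sin(p[2])
    return np.c_[p[0]+c*L[:,0]-s*L[:,1],p[1]+s*L[:,0]+c*L[:,1],L[:,2]]
E
cat > fit.py <<'E'
from h import *
T=lambda u,v:(u/2.85+150-.3,v/2.85+110-.3)
S=lambda u,v:(u/3.3+220-.3,v/3.3+90-.3)
fx,rx=-.068,.060
e=.0225/1.41421 # lip tip
lip=np.array([.071-.1525,0,.1165])
d=np.array([-1,0,1])/2**.5; tip=lip+.0  # check
chest=[('top',(fx,.1,.108),T(415,103)),('top',(rx,.1,.108),T(552,131)),('top',(fx,-.1,.108),T(366,314)),
('scene',(fx,.1,.108),S(460,212)),('scene',(rx,.1,.108),S(526,305)),('scene',(fx,-.1,.108),S(247,270)),('scene',(rx,-.1,.108),S(298,372)),('scene',(.065,-.1,0),S(303,458))]
stand=[('top',(.055,.09,.012),T(219,165)),('top',(.055,-.09,.012),T(203,343)),('top',(-.055,-.09,.012),T(92,336)),
('scene',(.055,.09,.012),S(305,190)),('scene',(.055,-.09,.012),S(147,251)),('scene',(-.055,-.09,.012),S(100,190))]
out={}
for n,o,g in(('chest',chest,[.7,0,-1.6]),('stand',stand,[.7,.3,-1.6])):
    f=lambda p:np.concatenate([(proj(c,place(p,L))[0]-uv) for c,L,uv in o])
    s=least_squares(f,g,loss='soft_l1');print(n,s.x,np.degrees(s.x[2]));print(f(s.x).reshape(-1,2));out[n]=s.x
np.save('fit.npy',np.array([out['chest'],out['stand']]))
ch,st=out['chest'],out['stand']
box=lambda x0,x1,y0,y1,z0,z1:[[(x,y,z) for x,y in((x0,y0),(x1,y0),(x1,y1),(x0,y1))] for z in(z0,z1)]
for c,(u0,v0,w,h,f) in {'top':(150,110,230,150,3.4),'scene':(220,90,180,150,4)}.items():
    im=cv2.resize(cv2.imread(f'pics/{c}0.png')[v0:v0+h,u0:u0+w],None,fx=f,fy=f,interpolation=cv2.INTER_CUBIC)
    def poly(p,L,col):
        q=((proj(c,place(p,L))-(u0,v0)+.5)*f).astype(int);cv2.polylines(im,[q],True,col,1)
    for L in box(-.065,.065,-.1,.1,0,.098)[:1]+box(fx,rx,-.1,.1,.108,.098)[:1]: poly(ch,L,(0,0,255))
    t=lip+d*.023; poly(ch,[lip+(0,-.05,0),lip+(0,.05,0),t+(0,.05,0),t+(0,-.05,0)],(255,0,0))
    poly(ch,[(.071,-.083,.112),(.071,.083,.112)],(255,0,255))
    poly(st,box(-.055,.055,-.09,.09,0,.012)[1],(0,0,255))
    for x in(-.018,.018): poly(st,[(x,-.085,.068),(x,.085,.068)],(0,160,0))
    cv2.imwrite(f'pics/{c}_ov.png',im)
E
python3 fit.py
```

```text
chest [ 0.5707 -0.0465 -1.798 ] -103.0184030245715
[[ 0.0232 -1.0169]
 [-0.2821 -1.0678]
 [ 0.3019 -0.8955]
 [-0.1705 -0.1918]
 [ 0.0842  0.4352]
 [-1.399  -0.1514]
 [-0.5945  0.4533]
 [-0.4527  2.5057]]
stand [ 0.5664  0.2589 -1.6406] -94.00076801048242
[[ 0.544  -1.0531]
 [ 0.461  -0.6133]
 [ 0.0403 -0.1672]
 [-0.1702 -0.2259]
 [-2.1068  0.2703]
 [-1.977  -0.3948]]
```

View pics/top_ov.png

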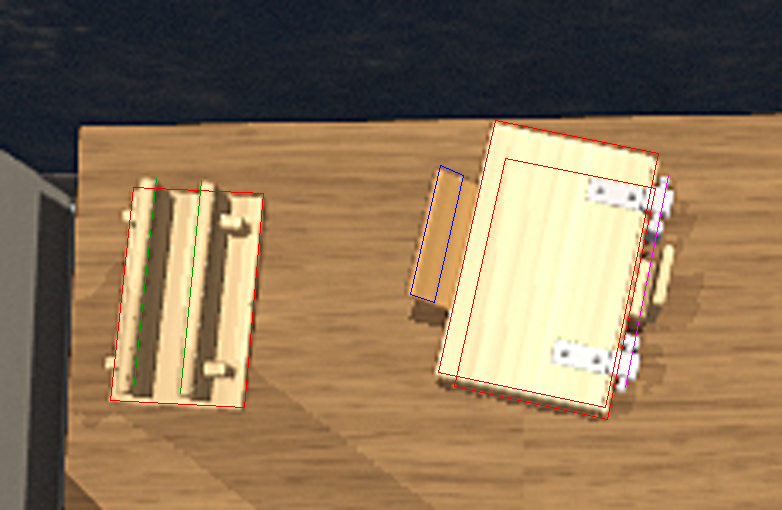

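View pics/scene_ov.png

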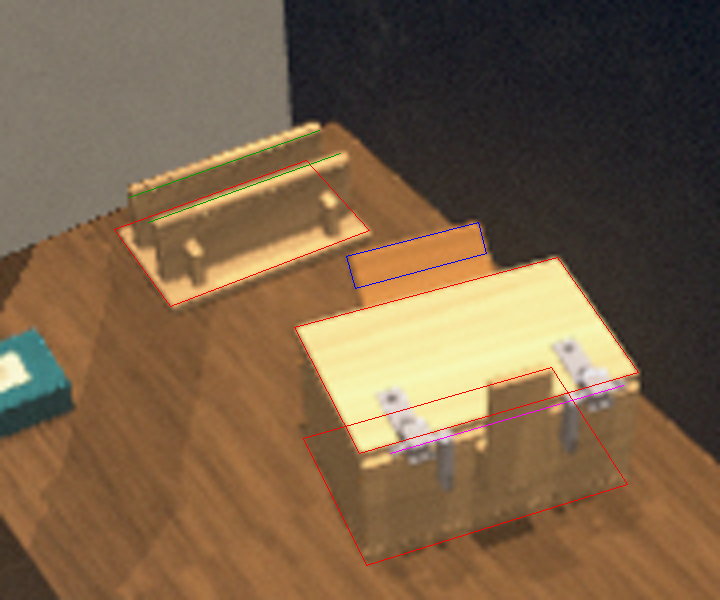

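```bash
cat >> h.py <<'E'
CH,ST=np.load('fit.npy')
lg=None
def yawR(p): return R.from_euler('z',p[2])
def shutR(): # tool columns in own frame
    s=2**-.5
    M=np.array([[0,-1,0],[-s,0,-s],[s,0,-s]]).T
    return yawR(CH)*R.from_matrix(M)
def cur():
    o=station.get_obs();q=o['tool_rot'];return np.array(o['eef_pos']),R.from_quat([q[1],q[2],q[3],q[0]]),o
def delta(P,Q):
    p,r,o=cur();d=(P-p)*100;v=(Q*r.inv()).as_rotvec(degrees=True)
    n=max(np.abs(d).max()/4,np.linalg.norm(v)/7)
    print('t',o['t'],'d cm',d,'rot deg',v,np.linalg.norm(v),'rows',n,'per row at ceil',d/np.ceil(n),v/np.ceil(n))
    print('q',np.array(o['q']),'F',np.array(o['contact_force']),'w',o['gripper_width'])
# hinge frame: point in lid frame at opening angle th -> world
def lidpt(L,th,H=None):
    H=place(CH,[.071,0,.112])[0] if H is None else H
    return H+(yawR(CH)*R.from_euler('y',th)).apply(L)
def graspL(s): # TCP in lid frame, s inward of lid_lip
    return np.array([-.1525,0,.0045])+s*np.array([1,0,-1])*2**-.5
def lidR(th): return yawR(CH)*R.from_euler('y',th)*yawR(CH).inv()*shutR()
E
python3 - <<'E'
from h import *
print(lidpt(graspL(0),0), lidpt(graspL(-.09),0), shutR().as_matrix())
delta(lidpt(graspL(-.09),0),lidR(0))
E
```

```text
[0.589  0.0329 0.1165] [0.6034 0.095  0.1801] [[-0.9743  0.1593 -0.1593]
 [ 0.2253  0.6889 -0.6889]
 [-0.     -0.7071 -0.7071]]
t 0.4 d cm [  9.9059 -35.3604  -5.1008] rot deg [-39.2785  23.3096  33.4733] 56.6268748661823 rows 8.840089353274424 per row at ceil [ 1.1007 -3.9289 -0.5668] [-4.3643  2.59    3.7193]
q [-0.8351  0.4771  0.0224  1.5556 -0.0115  1.1093 -0.0831] F [-0.0057 -0.6549 -0.0358] w 0.9978849995764729
```

{"method": "send_rows", "body": {"motion": "0.7 -2.5 0 -2.8 1.67 2.39 0;0.7 -2.5 0 -2.8 1.67 2.39 0;0.7 -2.5 0 -2.8 1.67 2.39 0;0.7 -2.5 0 -2.8 1.67 2.39 0;0.7 -2.5 0 -2.8 1.67 2.39 0;0.7 -2.5 0 -2.8 1.67 2.39 0;0.7 -2.5 0 -2.8 1.67 2.39 0"}}

```text
t: 0.98
eef_pos: [0.551, 0.2728, 0.2335]
tool_rot: [-0.027, 0.255, 0.945, -0.201]
contact_force: [0.3, 0.5, -0.5]
gripper_width: 0.995
```

```bash
python3 - <<'E'
from h import *
delta(lidpt(graspL(-.09),0),lidR(0))
E
```

```text
t 0.9833 d cm [  5.2374 -17.7842  -5.3385] rot deg [-19.2774  10.7006  15.7578] 27.100327830051203 rows 4.446052901906396 per row at ceil [ 1.0475 -3.5568 -1.0677] [-3.8555  2.1401  3.1516]
q [-0.7016  0.5688  0.0547  1.4656  0.1723  1.4666  0.345 ] F [ 0.3285  0.4755 -0.5157] w 0.9954028066227979
```

{"method": "send_rows", "body": {"motion": "0.75 -2.54 -0.7 -2.75 1.53 2.25 0;0.75 -2.54 -0.7 -2.75 1.53 2.25 0;0.75 -2.54 -0.7 -2.75 1.53 2.25 0;0.75 -2.54 -0.7 -2.75 1.53 2.25 0;0.75 -2.54 -0.7 -2.75 1.53 2.25 0;0.75 -2.54 -0.7 -2.75 1.53 2.25 0;0.75 -2.54 -0.7 -2.75 1.53 2.25 0"}}

```text
t: 1.57
eef_pos: [0.6086, 0.0883, 0.1857]
tool_rot: [-0.043, 0.097, 0.917, -0.385]
contact_force: [-0.1, 0.6, 0.1]
gripper_width: 0.998
```

```bash
python3 - <<'E'
from h import *
delta(lidpt(graspL(-.09),0),lidR(0))
delta(lidpt(graspL(.009),0),lidR(0))
E
```

```text
t 1.5667 d cm [-0.5258  0.6684 -0.5592] rot deg [ 0.5484 -0.3441 -0.8191] 1.04406465483452 rows 0.1670965847214441 per row at ceil [-0.5258  0.6684 -0.5592] [ 0.5484 -0.3441 -0.8191]
q [-0.6114  0.7087  0.1212  1.5197  0.494   1.5018  0.6765] F [-0.138   0.5778  0.1119] w 0.9983299985731493
t 1.5667 d cm [-2.1027 -6.152  -7.5596] rot deg [ 0.5484 -0.3441 -0.8191] 1.04406465483452 rows 1.8898914839583998 per row at ceil [-1.0514 -3.076  -3.7798] [ 0.2742 -0.1721 -0.4096]
q [-0.6114  0.7087  0.1212  1.5197  0.494   1.5018  0.6765] F [-0.138   0.5778  0.1119] w 0.9983299985731493
```

{"method": "send_rows", "body": {"motion": "-0.53 0.67 -0.56 0.5 -0.3 -0.8 0;0 0 0 0 0 0 0"}}

```text
t: 1.73
eef_pos: [0.6026, 0.0894, 0.1771]
tool_rot: [-0.046, 0.105, 0.916, -0.384]
contact_force: [0.1, 0.2, -1.4]
gripper_width: 1.003
```

```bash
python3 - <<'E'
from h import *
delta(lidpt(graspL(-.09),0),lidR(0))
p,r,o=cur()
for c,(u0,v0) in {'top':(190,110),'scene':(220,80)}.items():
    im=station.read_camera(c)[:,:,::-1];cv2.imwrite(f'pics/{c}1.png',im)
    im=cv2.resize(im[v0:v0+150,u0:u0+200],None,fx=4,fy=4,interpolation=cv2.INTER_CUBIC)
    for X,col in((p,(0,0,255)),(lidpt(graspL(0),0),(255,0,0)),(lidpt(graspL(-.023),0),(0,255,0)),(p-.05*r.as_matrix()[:,2],(255,0,255))):
        cv2.circle(im,tuple(((proj(c,X)[0]-(u0,v0)+.5)*4).astype(int)),3,col,-1)
    cv2.imwrite(f'pics/{c}1z.png',im)
E
```

```text
t 1.7333 d cm [0.0798 0.551  0.2998] rot deg [ 0.4671 -0.3525  0.2127] 0.6226806568366291 rows 0.1377489025113709 per row at ceil [0.0798 0.551  0.2998] [ 0.4671 -0.3525  0.2127]
q [-0.6123  0.7154  0.1203  1.5287  0.4821  1.4958  0.6561] F [ 0.0653  0.2366 -1.4214] w 1.0033339514552866
```

View pics/top1z.png

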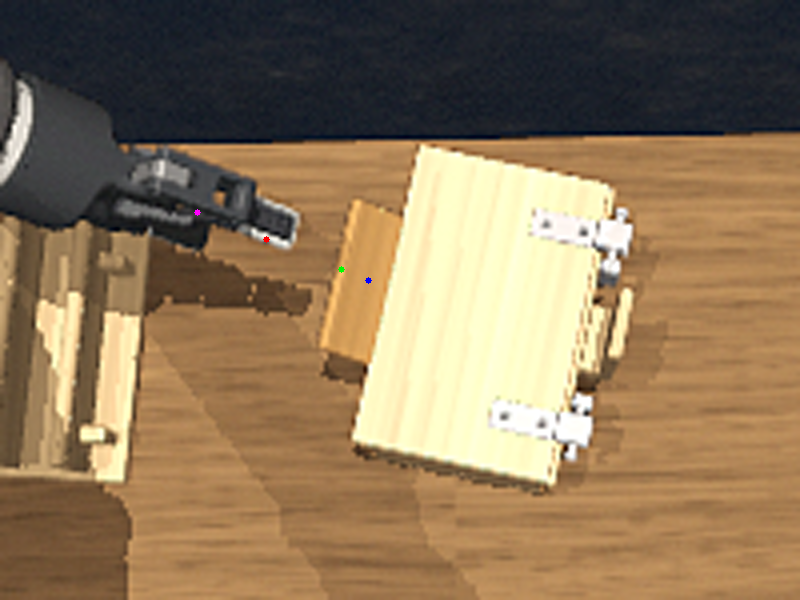

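View pics/scene1z.png

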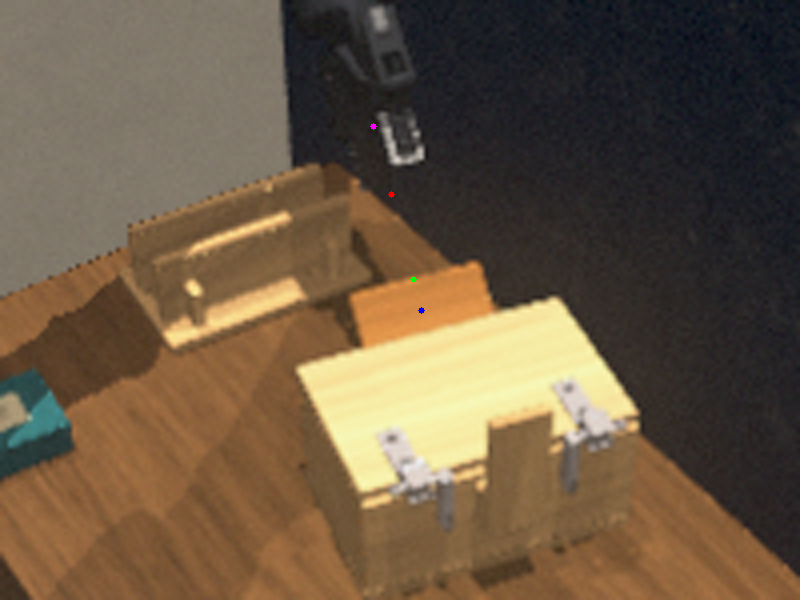

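{"method": "send_rows", "body": {"motion": "-0.25 -0.8 -1.1 0.4 -0.3 0.2 0.3;-0.25 -1 -1.1 0 0 0 0.3;-0.25 -1 -1.1 0 0 0 0.3;-0.25 -1 -1.1 0 0 0 0.3;0 0 0 0 0 0 0.3;0 0 0 0 0 0 0.3"}}

```text
t: 2.33
eef_pos: [0.5967, 0.056, 0.138]
tool_rot: [-0.037, 0.104, 0.92, -0.376]
contact_force: [-0.3, -0.3, 1.0]
gripper_width: 0.696
```

```bash
python3 - <<'E'
from h import *
delta(lidpt(graspL(.009),0),lidR(0))
E
```

```text
t 2.3333 d cm [-0.914  -2.9246 -2.7898] rot deg [-0.4876  0.6999 -0.332 ] 0.9152830438917878 rows 0.7311508745908533 per row at ceil [-0.914  -2.9246 -2.7898] [-0.4876  0.6999 -0.332 ]
q [-0.5808  0.7202  0.1232  1.6166  0.5063  1.3731  0.6308] F [-0.2711 -0.3484  0.9624] w 0.6961343981647516
```

{"method": "send_rows", "body": {"motion": "-0.23 -0.74 -0.7 -0.5 0.7 -0.3 0.3;-0.23 -0.74 -0.7 0 0 0 0.3;-0.23 -0.74 -0.7 0 0 0 0.3;-0.23 -0.74 -0.7 0 0 0 0.3;0 0 0 0 0 0 0.3;0 0 0 0 0 0 0.3"}}

```text
t: 2.83
eef_pos: [0.5885, 0.0269, 0.1096]
tool_rot: [-0.041, 0.104, 0.919, -0.379]
contact_force: [-0.2, 0.6, 0.5]
gripper_width: 0.703
```

```bash
python3 - <<'E'
from h import *
delta(lidpt(graspL(.009),0),lidR(0))
p,r,o=cur()
for c,(u0,v0) in {'top':(190,110),'scene':(220,80)}.items():
    im=station.read_camera(c)[:,:,::-1];cv2.imwrite(f'pics/{c}2.png',im)
    im=cv2.resize(im[v0:v0+150,u0:u0+200],None,fx=4,fy=4,interpolation=cv2.INTER_CUBIC)
    cv2.imwrite(f'pics/{c}2z.png',im)
E
```

```text
t 2.8333 d cm [-0.0932 -0.0113  0.0533] rot deg [-0.1524  0.1884 -0.1564] 0.2884167831783219 rows 0.04120239759690313 per row at ceil [-0.0932 -0.0113  0.0533] [-0.1524  0.1884 -0.1564]
q [-0.5553  0.7403  0.1306  1.6679  0.5243  1.3074  0.6196] F [-0.1586  0.6092  0.491 ] w 0.7030005995241815
```

View pics/top2z.png

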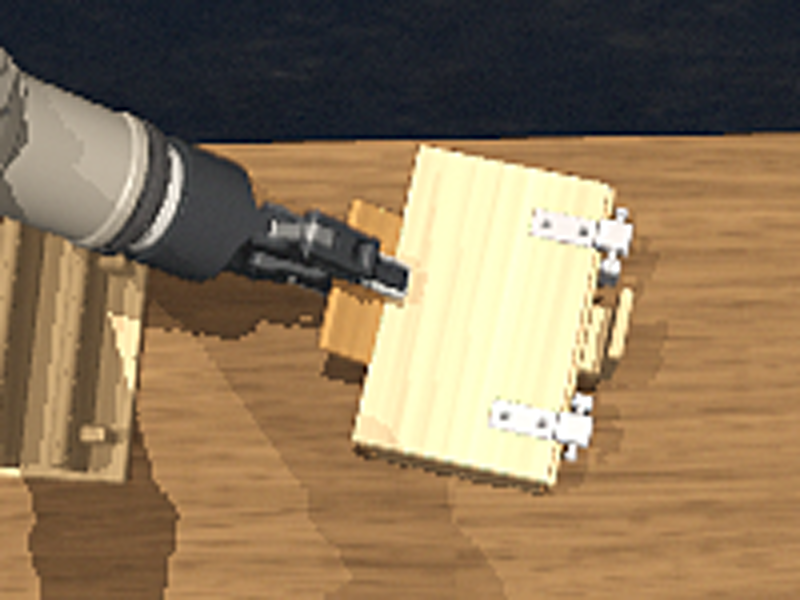

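View pics/scene2z.png

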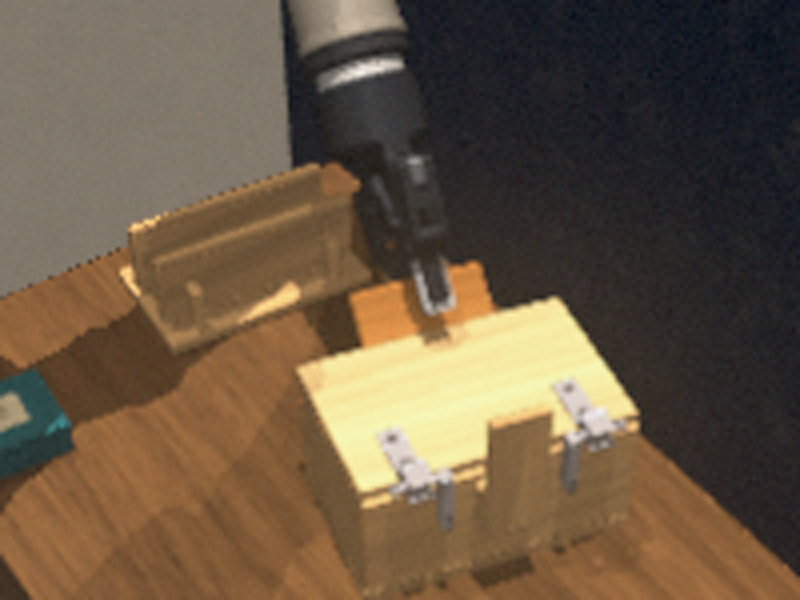

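{"method": "send_rows", "body": {"motion": "0 0 0 0 0 0 0.6;0 0 0 0 0 0 0.8;0 0 0 0 0 0 1;0 0 0 0 0 0 1;0 0 0 0 0 0 1;0 0 0 0 0 0 1;0 0 0 0 0 0 1", "newtons": 50}}

```text
t: 3.52
eef_pos: [0.5896, 0.0285, 0.1106]
tool_rot: [-0.04, 0.104, 0.919, -0.378]
contact_force: [0.1, 0.1, 0.1]
gripper_width: 0.094
```

```bash
python3 - <<'E'
from h import *
delta(lidpt(graspL(.009),0),lidR(0))
E
```

```text
t 3.5167 d cm [-0.1971 -0.1799 -0.0419] rot deg [-0.2217  0.3079 -0.2344] 0.44595348178309996 rows 0.06370764025472857 per row at ceil [-0.1971 -0.1799 -0.0419] [-0.2217  0.3079 -0.2344]
q [-0.5567  0.7394  0.1302  1.6655  0.5241  1.3083  0.6197] F [0.1142 0.1222 0.1492] w 0.09411084309634116
```

```bash
cat >> h.py <<'E'
def arc(th):
    z=np.load('g0.npz');H=place(CH,[.071,0,.112])[0]
    A=yawR(CH)*R.from_euler('y',th,degrees=True)*yawR(CH).inv()
    return H+A.apply(z['p']-H),A*R.from_quat(z['r'])
E
python3 - <<'E'
from h import *
p,r,o=cur();np.savez('g0.npz',p=p,r=r.as_quat())
print(place(CH,[.071,0,.112]),p)
a=[arc(t)[0] for t in range(0,96,5)]
print(np.diff(a,axis=0)*100)
E
```

```text
[[ 0.5547 -0.1156  0.112 ]] [0.5896 0.0285 0.1106]
[[-0.0099 -0.0427  1.2934]
 [-0.0352 -0.1524  1.2846]
 [-0.0603 -0.2609  1.2661]
 [-0.0849 -0.3674  1.2379]
 [-0.1089 -0.4711  1.2004]
 [-0.1321 -0.5713  1.1536]
 [-0.1542 -0.6671  1.0982]
 [-0.1752 -0.7578  1.0343]
 [-0.1948 -0.8427  0.9626]
 [-0.213  -0.9212  0.8835]
 [-0.2295 -0.9928  0.7978]
 [-0.2443 -1.0567  0.7059]
 [-0.2573 -1.1127  0.6087]
 [-0.2682 -1.1601  0.5069]
 [-0.2772 -1.1987  0.4011]
 [-0.284  -1.2282  0.2924]
 [-0.2886 -1.2484  0.1814]
 [-0.2911 -1.259   0.069 ]
 [-0.2913 -1.2601 -0.0439]]
```

{"method": "send_rows", "body": {"motion": "-0.01 -0.04 1.29 4.87 -1.13 0 1;-0.04 -0.15 1.28 4.87 -1.13 0 1;-0.06 -0.26 1.27 4.87 -1.13 0 1;-0.08 -0.37 1.24 4.87 -1.13 0 1;0 0 0 0 0 0 1"}}

```text
t: 3.93
eef_pos: [0.588, 0.0181, 0.1632]
tool_rot: [-0.019, 0.108, 0.971, -0.212]
contact_force: [1.5, -2.2, -5.3]
gripper_width: 0.095
```

```bash
cat >> h.py <<'E'
def arcd(*ths):
    z=np.load('g0.npz');p,r,o=cur()
    v=(r*R.from_quat(z['r']).inv()).as_rotvec(degrees=True);th=yawR(CH).inv().apply(v)
    print('rot own',th,'pos err vs arc mm',(p-arc(th[1])[0])*1000)
    for t in ths: delta(*arc(t))
    print(np.array(o['torque']))
E
python3 - <<'E'
from h import *
arcd(20,45)
E
```

```text
rot own [ 0.1177 20.1294  0.2898] pos err vs arc mm [ 0.3275 -2.1346  1.5104]
t 3.9333 d cm [-0.0302  0.2244 -0.1826] rot deg [-0.0889  0.1903 -0.2636] 0.3369936790473659 rows 0.05609015573271366 per row at ceil [-0.0302  0.2244 -0.1826] [-0.0889  0.1903 -0.2636]
q [-0.3802  0.5108  0.055   1.7491  0.3764  1.1373  0.8159] F [ 1.4736 -2.2244 -5.2865] w 0.09486209469332071
t 3.9333 d cm [-0.7955 -3.0856  5.2664] rot deg [24.2809 -5.3879 -0.2233] 24.872477780116604 rows 3.553211111445229 per row at ceil [-0.1989 -0.7714  1.3166] [ 6.0702 -1.347  -0.0558]
q [-0.3802  0.5108  0.055   1.7491  0.3764  1.1373  0.8159] F [ 1.4736 -2.2244 -5.2865] w 0.09486209469332071
[ 1.093  -0.3524  0.0535]
```

{"method": "send_rows", "body": {"motion": "-0.12 -0.4 1.12 4.86 -1.08 0 1;-0.14 -0.5 1.12 4.86 -1.08 0 1;-0.16 -0.63 1.07 4.86 -1.08 0 1;-0.18 -0.73 1.0 4.86 -1.08 0 1;-0.2 -0.83 0.95 4.86 -1.08 0 1;0 0 0 0 0 0 1"}}

```text
t: 4.43
eef_pos: [0.5792, -0.0152, 0.2168]
tool_rot: [0.006, 0.11, 0.994, 0.005]
contact_force: [-0.2, -0.2, -6.4]
gripper_width: 0.098
```

```bash
python3 - <<'E'
from h import *
arcd(45,70)
E
```

```text
rot own [ 0.0693 45.398   0.5024] pos err vs arc mm [-0.6185 -1.729   0.2299]
t 4.4333 d cm [ 0.0782  0.2435 -0.0963] rot deg [-0.3319  0.333  -0.4263] 0.6346073976691711 rows 0.09065819966702444 per row at ceil [ 0.0782  0.2435 -0.0963] [-0.3319  0.333  -0.4263]
q [-0.0411  0.3298 -0.0443  1.8124  0.0073  0.9862  1.2639] F [-0.1611 -0.1603 -6.3991] w 0.09764003725382804
t 4.4333 d cm [-1.1342 -5.0001  3.4065] rot deg [24.0455 -5.2119 -0.3649] 24.60654688605464 rows 3.5152209837220916 per row at ceil [-0.2835 -1.25    0.8516] [ 6.0114 -1.303  -0.0912]
q [-0.0411  0.3298 -0.0443  1.8124  0.0073  0.9862  1.2639] F [-0.1611 -0.1603 -6.3991] w 0.09764003725382804
[ 0.5253 -0.316  -0.126 ]
```

{"method": "send_rows", "body": {"motion": "-0.2 -0.82 0.8 4.81 -1.04 0 1;-0.22 -0.93 0.76 4.81 -1.04 0 1;-0.23 -1.0 0.7 4.81 -1.04 0 1;-0.24 -1.09 0.61 4.81 -1.04 0 1;-0.25 -1.16 0.53 4.81 -1.04 0 1;0 0 0 0 0 0 1"}}

```text
t: 4.93
eef_pos: [0.5672, -0.0683, 0.2486]
tool_rot: [0.028, 0.106, 0.969, 0.22]
contact_force: [1.7, 2.7, -4.0]
gripper_width: 0.1
```

```bash
python3 - <<'E'
from h import *
arcd(70,90)
E
```

```text
rot own [-0.2597 70.3345  0.5374] pos err vs arc mm [-0.4532 -2.2979 -2.5551]
t 4.9333 d cm [0.0636 0.3089 0.2253] rot deg [-0.3063  0.1628 -0.5529] 0.6526566284764792 rows 0.0932366612109256 per row at ceil [0.0636 0.3089 0.2253] [-0.3063  0.1628 -0.5529]
q [ 0.3492  0.3286 -0.1124  1.8148 -0.4769  1.0561  1.8446] F [ 1.7206  2.7092 -3.9671] w 0.09978212028586246
t 4.9333 d cm [-1.0773 -4.6255  1.1693] rot deg [19.201  -4.2494 -0.5315] 19.672819081087475 rows 2.8104027258696394 per row at ceil [-0.3591 -1.5418  0.3898] [ 6.4003 -1.4165 -0.1772]
q [ 0.3492  0.3286 -0.1124  1.8148 -0.4769  1.0561  1.8446] F [ 1.7206  2.7092 -3.9671] w 0.09978212028586246
[ 0.5435 -0.2347 -0.323 ]
```

{"method": "send_rows", "body": {"motion": "-0.26 -1.1 0.38 4.8 -1.06 -0.1 1;-0.27 -1.14 0.34 4.8 -1.06 -0.1 1;-0.27 -1.16 0.25 4.8 -1.06 -0.1 1;-0.27 -1.18 0.17 4.8 -1.06 -0.1 1;0 0 0 0 0 0 1;0 0 0 0 0 0 1"}}

```text
t: 5.43
eef_pos: [0.5573, -0.1139, 0.2561]
tool_rot: [0.041, 0.103, 0.917, 0.384]
contact_force: [-4.9, -0.9, 14.7]
gripper_width: 0.096
```

```bash
python3 - <<'E'
from h import *
arcd(90)
p,r,o=cur()
for c,(u0,v0) in {'top':(190,110),'scene':(220,80)}.items():
    im=station.read_camera(c)[:,:,::-1];cv2.imwrite(f'pics/{c}3.png',im)
    im=cv2.resize(im[v0:v0+150,u0:u0+200],None,fx=4,fy=4,interpolation=cv2.INTER_CUBIC)
    cv2.imwrite(f'pics/{c}3z.png',im)
E
```

```text
rot own [-0.7593 90.1006  0.0544] pos err vs arc mm [ 0.8515  0.912  -4.2053]
t 5.4333 d cm [-0.0793 -0.0658  0.4203] rot deg [-0.2002 -0.4142 -0.5179] 0.6927469909916663 rows 0.10507479585148971 per row at ceil [-0.0793 -0.0658  0.4203] [-0.2002 -0.4142 -0.5179]
q [ 0.5979  0.4525 -0.1412  1.7749 -0.7456  1.2551  2.1763] F [-4.884  -0.9313 14.6977] w 0.09611480644594028
[0.9111 0.1808 0.5195]
```

View pics/top3z.png

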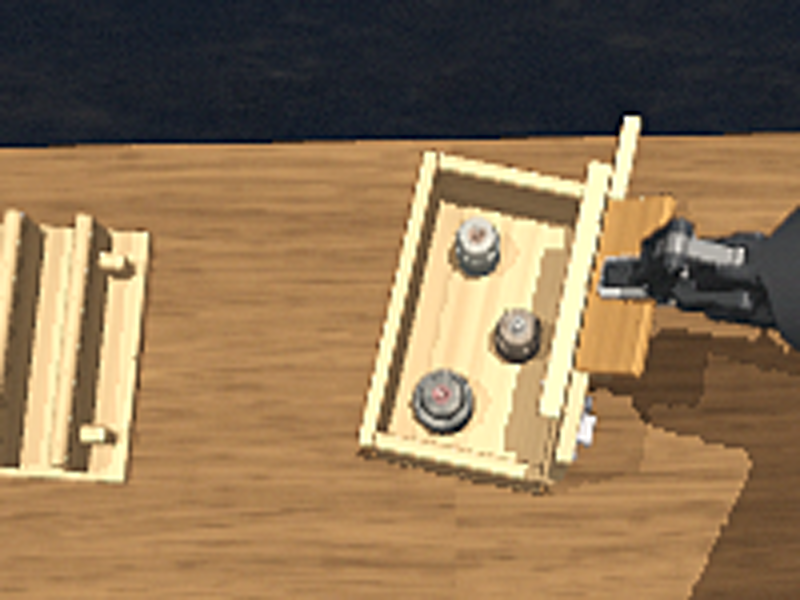

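View pics/scene3z.png

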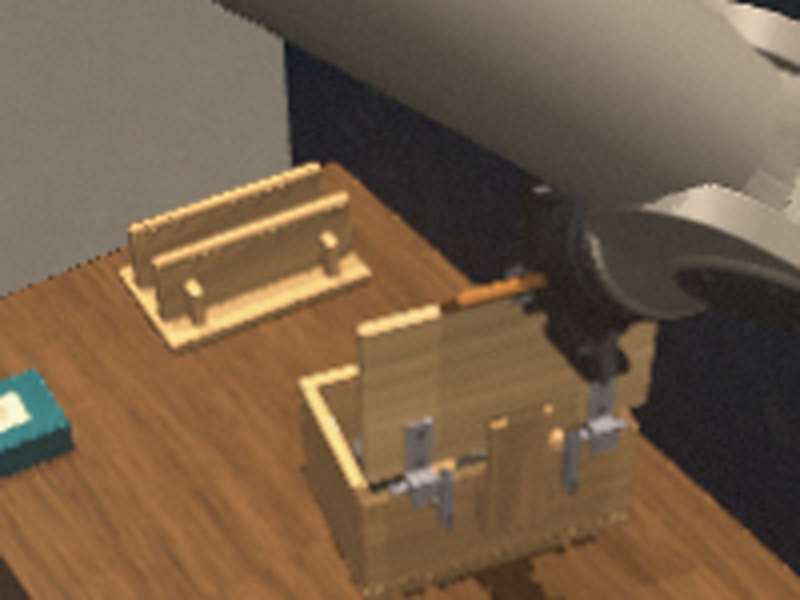

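{"method": "send_rows", "body": {"motion": "0 0 0.5 -0.2 -0.4 -0.5 1;0 0 0.5 0 0 0 1;0 0 0.6 0 0 0 1;0 0 0.6 0 0 0 1;0 0 0.6 0 0 0 1;0 0 0 0 0 0 1"}}

```text
t: 6.03
eef_pos: [0.556, -0.1059, 0.2815]
tool_rot: [0.037, 0.102, 0.919, 0.38]
contact_force: [0.3, 0.3, -2.8]
gripper_width: 0.095
```

```bash
python3 - <<'E'
from h import *
arcd(90)
E
```

```text
rot own [-1.2347 89.5625  0.0559] pos err vs arc mm [-0.7126  7.5712 21.1393]
t 6.0333 d cm [ 0.0458 -0.8675 -2.1124] rot deg [ 0.254  -0.8298 -0.8225] 1.1956487641539042 rows 0.5280972996247413 per row at ceil [ 0.0458 -0.8675 -2.1124] [ 0.254  -0.8298 -0.8225]
q [ 0.5832  0.4159 -0.1407  1.7612 -0.7341  1.2854  2.13  ] F [ 0.3462  0.2742 -2.8432] w 0.09515796871082219
[-1.2895  0.2345 -0.0208]
```

{"method": "send_rows", "body": {"motion": "0 -0.2 0.7 0 0 0 1;0 -0.2 0.7 0 0 0 1;0 -0.1 0.9 0 0 0 1;0 0 1 0 0 0 1;0 0 1.2 0 0 0 1;0 0 1.2 0 0 0 1;0 0 0 0 0 0 1"}}

```text
t: 6.62
eef_pos: [0.5556, -0.1108, 0.3453]
tool_rot: [0.037, 0.101, 0.919, 0.38]
contact_force: [0.9, -0.3, -3.3]
gripper_width: 0.096
```

```bash
python3 - <<'E'
from h import *
arcd(90)
p,r,o=cur()
for c,(u0,v0) in {'top':(190,110),'scene':(220,60)}.items():
    im=station.read_camera(c)[:,:,::-1];cv2.imwrite(f'pics/{c}4.png',im)
    im=cv2.resize(im[v0:v0+150,u0:u0+200],None,fx=4,fy=4,interpolation=cv2.INTER_CUBIC)
    cv2.imwrite(f'pics/{c}4z.png',im)
E
```

```text
rot own [-1.2945 89.5557  0.0921] pos err vs arc mm [-1.1043  2.6497 84.9441]
t 6.6167 d cm [ 0.0845 -0.377  -8.4928] rot deg [ 0.2569 -0.8459 -0.8837] 1.2499489168026345 rows 2.1232106574710015 per row at ceil [ 0.0282 -0.1257 -2.8309] [ 0.0856 -0.282  -0.2946]
q [ 0.5848  0.3582 -0.1323  1.6901 -0.7208  1.3893  2.051 ] F [ 0.891  -0.2625 -3.3003] w 0.09642884292130069
[-1.1967  0.1312 -0.0856]
```

View pics/top4z.png

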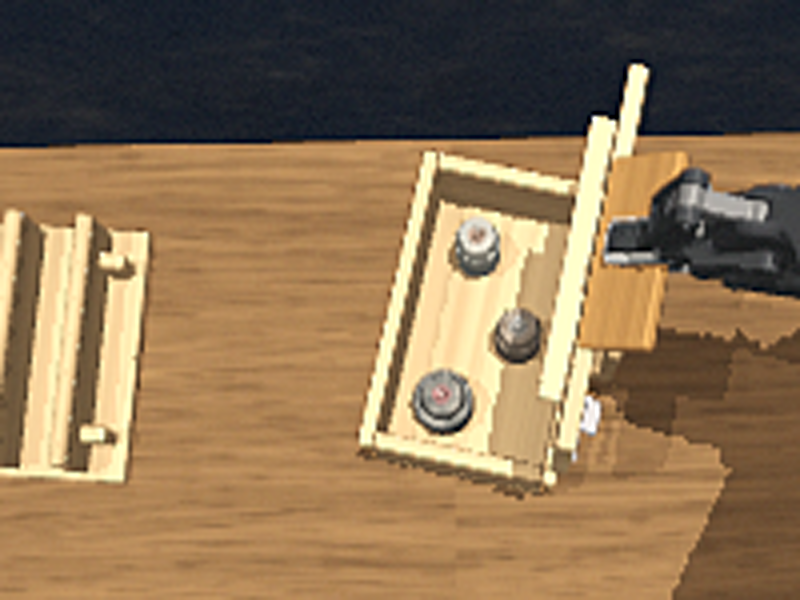

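View pics/scene4z.png

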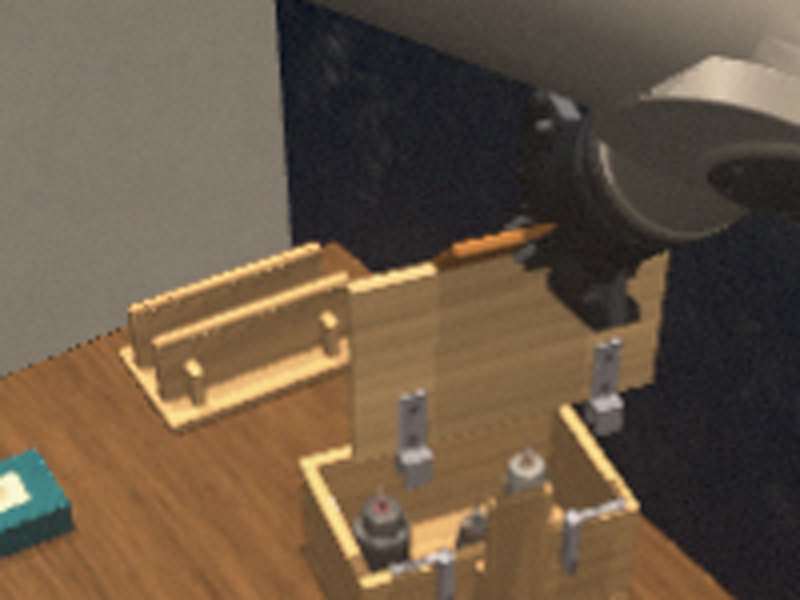

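```bash
cat >> h.py <<'E'
def lidT():
    z=np.load('g0.npz');r0=R.from_quat(z['r']);H=place(CH,[.071,0,.112])[0]
    return r0.inv().apply(H-z['p']), r0.inv()*yawR(CH)   # lid pose in tool frame
def lidnow():
    p,r,o=cur();a,b=lidT();return p+r.apply(a),r*b
def tooltarget(X,Q): # lid pose -> tool pose
    a,b=lidT();r=Q*b.inv();return X-r.apply(a),r
def standpose(x,y,z):
    return place(ST,[x,y,.012+z])[0], R.from_euler('z',ST[2])*R.from_euler('y',np.pi/2)
def overlay(name,pose=None):
    X,Q=pose or lidnow()
    for c,(u0,v0) in {'top':(150,90),'scene':(220,60)}.items():
        im=station.read_camera(c)[:,:,::-1];cv2.imwrite(f'pics/{c}{name}.png',im)
        im=cv2.resize(im[v0:v0+150,u0:u0+200],None,fx=4,fy=4,interpolation=cv2.INTER_CUBIC)
        cv2.imwrite(f'pics/{c}{name}raw.png',im)
        def poly(P,col):
            q=((proj(c,np.array(P))-(u0,v0)+.5)*4).astype(int);cv2.polylines(im,[q],True,col,1)
        for zz in(-.014,-.004): poly(X+Q.apply([(-.139,-.1,zz),(-.011,-.1,zz),(-.011,.1,zz),(-.139,.1,zz)]),(0,0,255))
        d=np.array([-1,0,1])*2**-.5;l=np.array([-.1525,0,.0045]);t=l+.023*d
        poly(X+Q.apply([l+(0,-.05,0),l+(0,.05,0),t+(0,.05,0),t+(0,-.05,0)]),(255,0,0))
        poly(X+Q.apply([(0,-.083,0),(0,.083,0)]),(255,0,255))
        for x in(-.018,.018): poly(place(ST,[(x,-.085,.074),(x,.085,.074)]),(0,160,0)); poly(place(ST,[(x,-.085,.012),(x,.085,.012)]),(160,160,0))
        cv2.imwrite(f'pics/{c}{name}z.png',im)
E
python3 - <<'E'
from h import *
overlay('5')
X,Q=lidnow();print(X,Q.as_matrix())
print(standpose(.0025,0,.009))
delta(*tooltarget(*standpose(.0025,0,.1)))
E
```

```text
[ 0.5495 -0.1119  0.1931] [[-0.0199  0.9775 -0.2098]
 [-0.0031 -0.2099 -0.9777]
 [-0.9998 -0.0188  0.0072]]
(array([0.5662, 0.2564, 0.021 ]), Rotation.from_matrix(array([[-0.    ,  0.9976, -0.0698],
                            [-0.    , -0.0698, -0.9976],
                            [-1.    , -0.    ,  0.    ]])))
t 6.8167 d cm [ 1.354  36.8109 -8.1013] rot deg [ 0.2565 -1.1246  8.1133] 8.194854119382402 rows 9.202732063984179 per row at ceil [ 0.1354  3.6811 -0.8101] [ 0.0257 -0.1125  0.8113]
q [ 0.5847  0.3615 -0.1322  1.6949 -0.7198  1.387   2.0526] F [-0.4178  0.2501 -3.3527] w 0.10082014983042245
```

View pics/top5z.png

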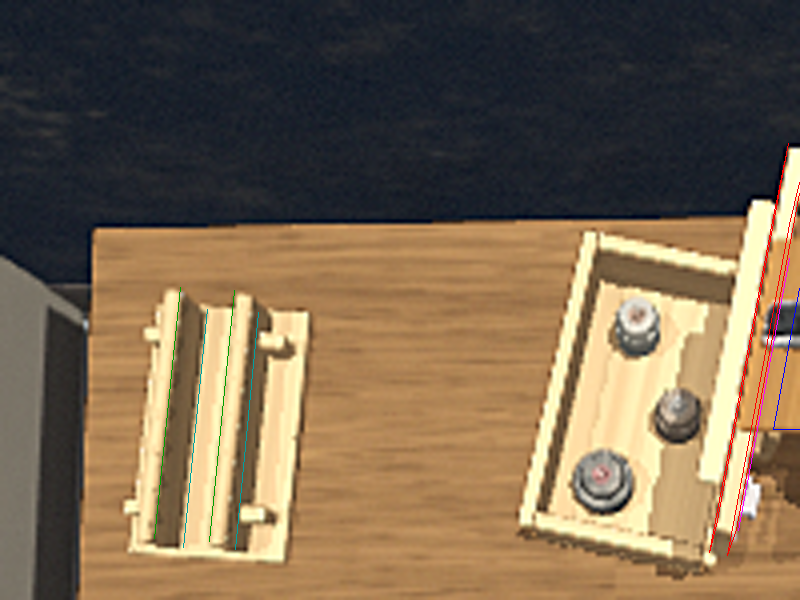

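View pics/scene5z.png

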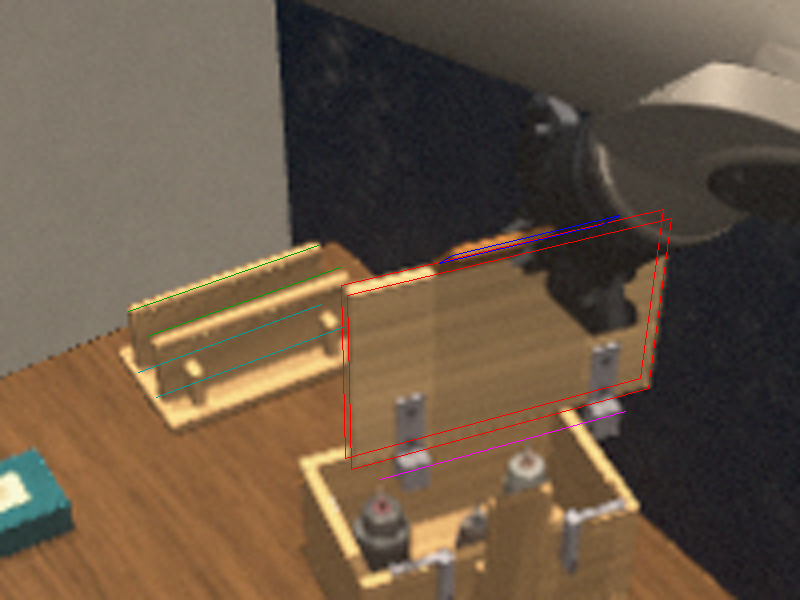

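{"method": "send_rows", "body": {"motion": "0.1 1.3 0 0 -0.1 0.6 1;0.1 2.4 0 0 -0.1 0.6 1;0.1 2.6 0 0 -0.1 0.6 1;0.1 2.6 0 0 -0.1 0.6 1;0.1 2.6 0 0 -0.1 0.6 1;0.1 2.6 0 0 -0.1 0.6 1;0.1 2.6 0 0 -0.1 0.6 1;0 1.2 0 0 0 0 1", "newtons": 60}}

```text
t: 7.48
eef_pos: [0.557, 0.078, 0.3347]
tool_rot: [0.02, 0.068, 0.921, 0.383]
contact_force: [-0.1, 1.0, -3.2]
gripper_width: 0.098
```

```bash
python3 - <<'E'
from h import *
delta(*tooltarget(*standpose(.0025,0,.1)))
E
```

```text
t 7.4833 d cm [ 1.0782 17.9706 -7.4356] rot deg [ 0.1173 -1.0805  3.8325] 3.9835915471867 rows 4.492655217562908 per row at ceil [ 0.2156  3.5941 -1.4871] [ 0.0235 -0.2161  0.7665]
q [ 0.3828  0.2781 -0.2608  1.8356 -0.7889  1.1797  1.9234] F [-0.1029  0.9517 -3.1788] w 0.09778098969821437
```

{"method": "send_rows", "body": {"motion": "0.15 2.2 -0.1 0 -0.15 0.55 1;0.15 2.6 -0.1 0 -0.15 0.55 1;0.15 2.6 -0.2 0 -0.15 0.55 1;0.15 2.6 -0.4 0 -0.15 0.55 1;0.15 2.6 -0.4 0 -0.15 0.55 1;0.15 2.3 -0.3 0 -0.15 0.55 1;0.15 1.4 0 0 -0.1 0.5 1;0 0.5 0 0 0 0 1;0 0 0 0 0 0 1;0 0 0 0 0 0 1"}}

```text
t: 8.32
eef_pos: [0.5601, 0.2589, 0.3139]
tool_rot: [0.008, 0.031, 0.923, 0.383]
contact_force: [-0.1, 0.2, -3.3]
gripper_width: 0.098
```

```bash
python3 - <<'E'
from h import *
delta(*tooltarget(*standpose(.0025,0,.1)))
overlay('6')
E
```

```text
t 8.3167 d cm [ 0.7738 -0.122  -5.3572] rot deg [ 0.1325 -0.7302 -0.5892] 0.947604160797611 rows 1.3392982431431957 per row at ceil [ 0.3869 -0.061  -2.6786] [ 0.0662 -0.3651 -0.2946]
q [ 0.1511  0.3104 -0.3831  1.8545 -0.825   0.9502  1.7828] F [-0.08    0.2326 -3.2649] w 0.09807846022498494
```

View pics/top6z.png

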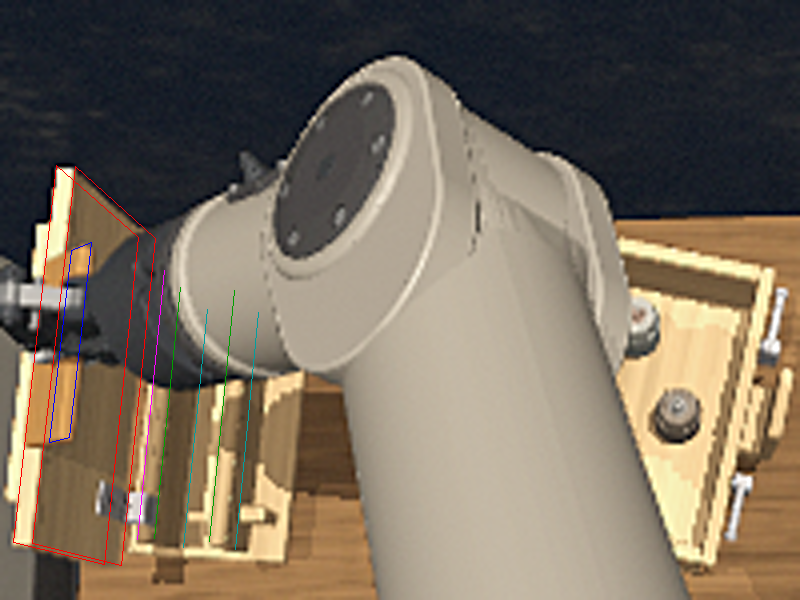

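View pics/scene6z.png

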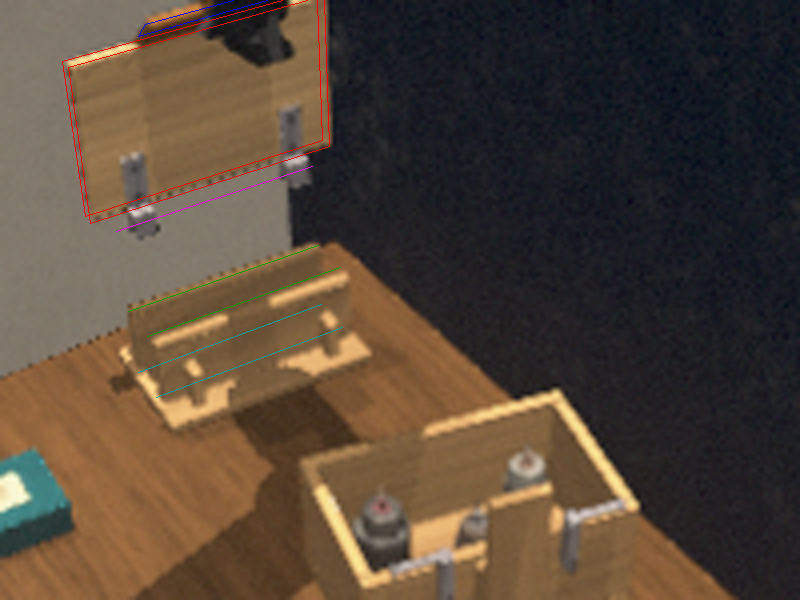

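{"method": "send_rows", "body": {"motion": "0.25 -0.1 -0.8 0.1 -0.4 -0.3 1;0.25 -0.1 -1 0 -0.3 -0.3 1;0.25 0 -1 0 0 0 1;0 0 -1 0 0 0 1;0 0 -1 0 0 0 1;0 0 -0.5 0 0 0 1;0 0 0 0 0 0 1;0 0 0 0 0 0 1"}}

```text
t: 9.08
eef_pos: [0.5706, 0.2489, 0.2528]
tool_rot: [0.018, 0.04, 0.923, 0.383]
contact_force: [-1.2, -0.3, -3.6]
gripper_width: 0.099
```

```bash
python3 - <<'E'
from h import *
delta(*tooltarget(*standpose(.0025,0,.009)))
overlay('7')
E
```

```text
t 9.0833 d cm [-0.2814  0.8772 -8.3463] rot deg [ 0.2081 -0.0685  0.7821] 0.8122407671409401 rows 2.0865848199639174 per row at ceil [-0.0938  0.2924 -2.7821] [ 0.0694 -0.0228  0.2607]
q [ 0.1688  0.3878 -0.3916  1.9068 -0.8686  0.8429  1.8935] F [-1.2316 -0.2843 -3.6458] w 0.09871441785540996
```

View pics/top7z.png

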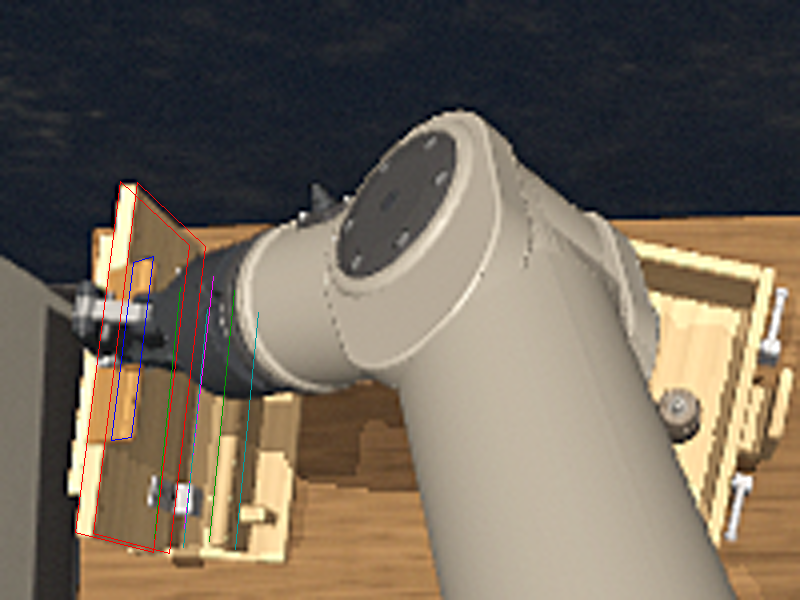

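View pics/scene7z.png

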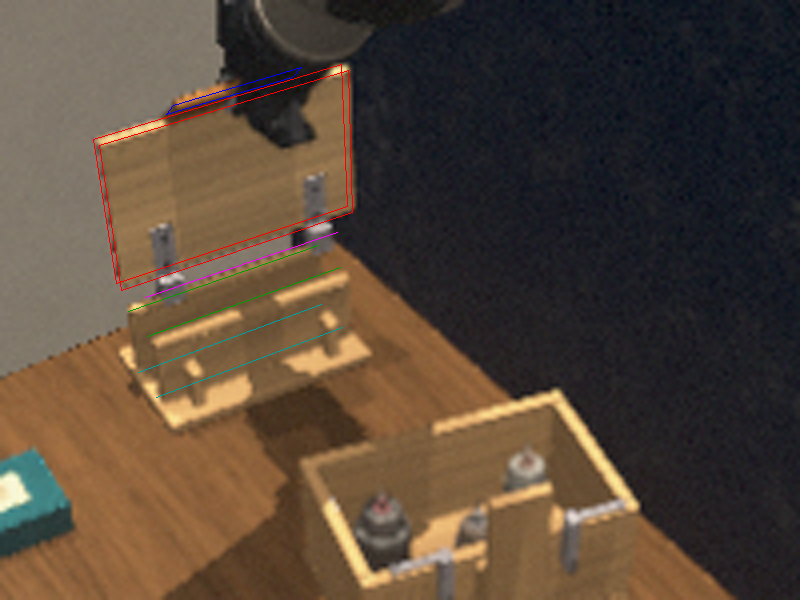

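{"method": "send_rows", "body": {"motion": "-0.1 0.35 -0.3 0.1 0 0.4 1;-0.1 0.35 -0.4 0.1 0 0.4 1;-0.1 0.25 -0.4 0 0 0 1;0 0 0 0 0 0 1;0 0 0 0 0 0 1"}}

```text
t: 9.6
eef_pos: [0.5682, 0.2607, 0.2434]
tool_rot: [0.017, 0.031, 0.922, 0.385]
contact_force: [0.2, -0.3, -3.7]
gripper_width: 0.094
```

```bash
python3 - <<'E'
from h import *
delta(*tooltarget(*standpose(.0025,0,.009)))
E
```

```text
t 9.6 d cm [-0.0381 -0.2959 -7.4093] rot deg [-0.0558  0.2072 -0.1794] 0.2796896959089379 rows 1.8523251064023305 per row at ceil [-0.0191 -0.148  -3.7047] [-0.0279  0.1036 -0.0897]
q [ 0.1592  0.4047 -0.4044  1.9127 -0.8789  0.8216  1.9153] F [ 0.1509 -0.3366 -3.7034] w 0.09416452195588061
```

{"method": "send_rows", "body": {"motion": "0 -0.15 -0.3 0 0 0 1;0 -0.1 -0.3 0 0.2 0 1;0 0 0 0 0 0 1;0 0 0 0 0 0 1"}}

```text
t: 9.93
eef_pos: [0.5683, 0.258, 0.237]
tool_rot: [0.016, 0.032, 0.922, 0.385]
contact_force: [-0.2, 0.1, -3.2]
gripper_width: 0.095
```

```bash
python3 - <<'E'
from h import *
delta(*tooltarget(*standpose(.0025,0,.009)))
overlay('8')
E
```

```text
t 9.9333 d cm [-0.0458 -0.0298 -6.7679] rot deg [-0.0519  0.0153 -0.1853] 0.19307229904014805 rows 1.6919848223341387 per row at ceil [-0.0229 -0.0149 -3.384 ] [-0.0259  0.0076 -0.0927]
q [ 0.163   0.4144 -0.4039  1.9159 -0.8806  0.818   1.9258] F [-0.2059  0.0617 -3.243 ] w 0.09497169713614911
```

View pics/top8z.png

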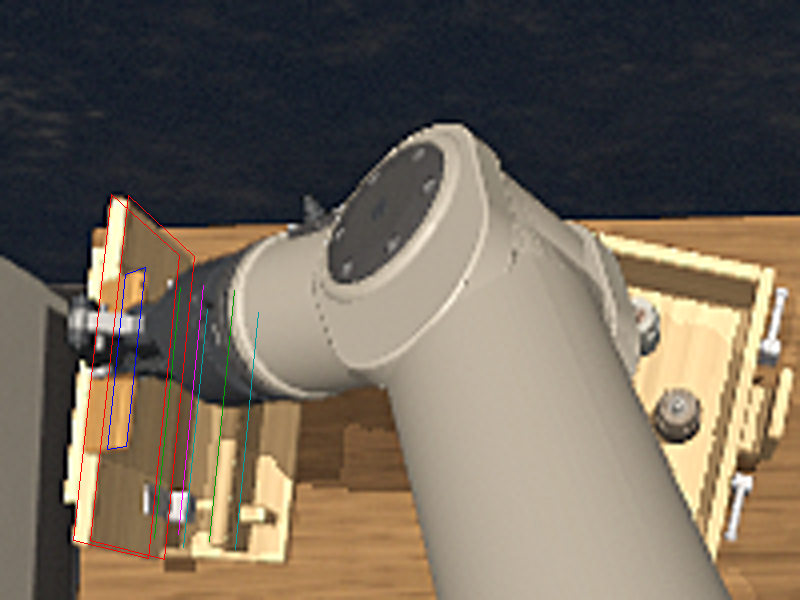

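View pics/scene8z.png

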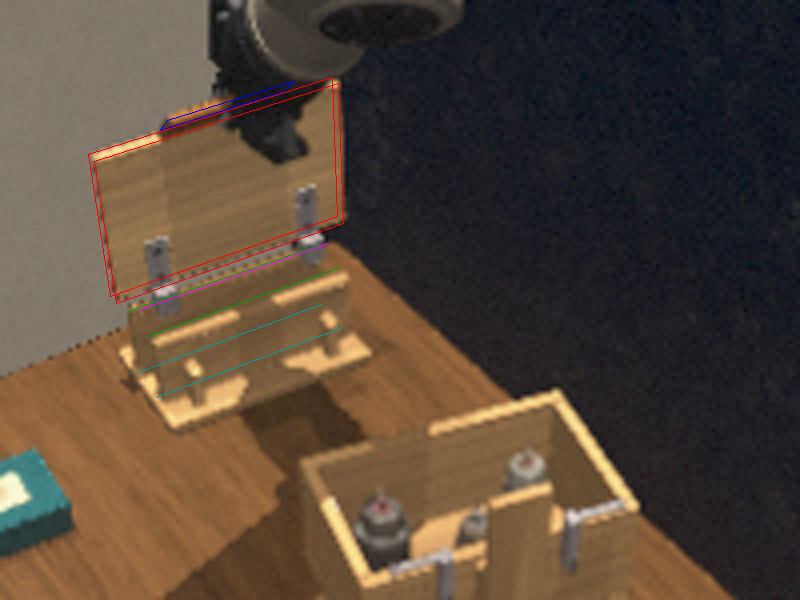

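{"method": "send_rows", "body": {"motion": "0 0 -0.4 0 0 0 1;0 0.02 -0.4 0 0 0 1;0 0.03 -0.4 0 0 0 1;0 0.03 -0.4 0 0 0 1;0 0.03 -0.4 0 0 0 1;0 0.03 -0.4 0 0 0 1;0 0 0 0 0 0 1"}}

```text
t: 10.62
eef_pos: [0.5684, 0.2593, 0.2105]
tool_rot: [0.016, 0.032, 0.922, 0.385]
contact_force: [-0.6, 0.4, -3.8]
gripper_width: 0.095
```

```bash
python3 - <<'E'
from h import *
delta(*tooltarget(*standpose(.0025,0,.009)))
E
```

```text
t 10.6167 d cm [-0.0628 -0.1611 -4.1169] rot deg [-0.0357  0.0439 -0.1509] 0.16110278259185604 rows 1.0292195087893807 per row at ceil [-0.0314 -0.0806 -2.0584] [-0.0178  0.0219 -0.0754]
q [ 0.166   0.4533 -0.4137  1.9339 -0.9004  0.7741  1.9727] F [-0.5583  0.4373 -3.8112] w 0.09507589691473625
```

Inside the rails without contact; continue down.

{"method": "send_rows", "body": {"motion": "-0.02 -0.06 -0.4 0 0 0 1;-0.02 -0.06 -0.4 0 0 0 1;0 -0.03 -0.4 0 0 0 1;0 0 -0.4 0 0 0 1;0 0 -0.4 0 0 0 1;0 0 -0.4 0 0 0 1;0 0 -0.4 0 0 0 1;0 0 0 0 0 0 1"}}

```text
t: 11.28
eef_pos: [0.5683, 0.2574, 0.1792]
tool_rot: [0.016, 0.032, 0.922, 0.385]
contact_force: [-0.2, 0.1, -4.1]
gripper_width: 0.093
```

```bash
python3 - <<'E'
from h import *
delta(*tooltarget(*standpose(.0025,0,.009)))
overlay('9')
E
```

```text
t 11.2833 d cm [-0.0442  0.0281 -0.9835] rot deg [-0.0299  0.036  -0.1068] 0.11661010708911596 rows 0.245874085771719 per row at ceil [-0.0442  0.0281 -0.9835] [-0.0299  0.036  -0.1068]
q [ 0.1758  0.5019 -0.425   1.9525 -0.9237  0.7274  2.0331] F [-0.1827  0.0619 -4.1044] w 0.09252443008600932
```

View pics/scene9z.png

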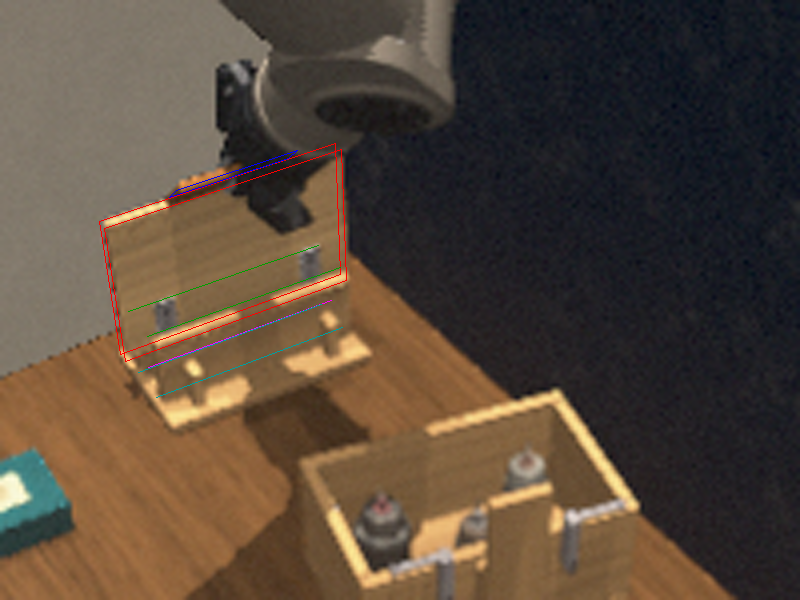

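{"method": "send_rows", "body": {"motion": "0 0.02 -0.3 0 0 0 1;0 0.02 -0.3 0 0 0 1;0 0 -0.2 0 0 0 1;0 0 0 0 0 0 1"}}

```text
t: 11.72
eef_pos: [0.5691, 0.2583, 0.1721]
tool_rot: [0.017, 0.032, 0.922, 0.385]
contact_force: [0.3, 0.5, -3.1]
gripper_width: 0.097
```

{"method": "send_rows", "body": {"motion": "0 0 -0.2 0 0 0 1;0 0 -0.1 0 0 0 1;0 0 0 0 0 0 1"}}

```text
t: 11.97
eef_pos: [0.5692, 0.2583, 0.1688]
tool_rot: [0.017, 0.032, 0.922, 0.385]
contact_force: [0.1, -0.2, -2.5]
gripper_width: 0.094
```

{"method": "send_rows", "body": {"motion": "0 0 -0.15 0 0 0 1;0 0 -0.1 0 0 0 1;0 0 0 0 0 0 1"}}

```text
t: 12.22
eef_pos: [0.5703, 0.2587, 0.1678]
tool_rot: [0.018, 0.032, 0.922, 0.386]
contact_force: [-1.1, 0.5, -1.8]
gripper_width: 0.094
```

{"method": "send_rows", "body": {"motion": "0 0 -0.2 0 0 0 1;0 0 -0.2 0 0 0 1;0 0 -0.1 0 0 0 1"}}

```text
t: 12.47
eef_pos: [0.5715, 0.2605, 0.1676]
tool_rot: [0.019, 0.031, 0.921, 0.389]
contact_force: [-0.8, -0.9, 1.4]
gripper_width: 0.096
```

```bash
python3 - <<'E'
from h import *
delta(*tooltarget(*standpose(.0025,0,.009)))
X,Q=lidnow();print(X,Q.as_matrix())
E
```

```text
t 12.4667 d cm [-0.3734 -0.2805  0.1691] rot deg [-0.5193  0.4435 -0.1385] 0.6968563703697598 rows 0.09955091005282282 per row at ceil [-0.3734 -0.2805  0.1691] [-0.5193  0.4435 -0.1385]
q [ 0.1823  0.528  -0.4373  1.9542 -0.9431  0.7044  2.0687] F [-0.799  -0.8531  1.3514] w 0.09577544456304676
[0.5711 0.2605 0.0193] [[ 0.0077  0.9977 -0.0673]
 [ 0.0091 -0.0674 -0.9977]
 [-0.9999  0.0071 -0.0096]]
```

{"method": "send_rows", "body": {"motion": "-0.1 -0.1 -0.15 -0.3 0.3 0 1;-0.1 0 -0.1 0 0 0 1;0 0 0 0 0 0 1;0 0 0 0 0 0 1"}}

```text
t: 12.8
eef_pos: [0.5715, 0.2606, 0.1675]
tool_rot: [0.018, 0.032, 0.921, 0.387]
contact_force: [0.2, -1.0, 2.3]
gripper_width: 0.095
```

```bash
python3 - <<'E'
from h import *
delta(*tooltarget(*standpose(.0025,0,.009)))
overlay('10')
E
```

```text
t 12.8 d cm [-0.3673 -0.2851  0.1831] rot deg [-0.3408  0.3294 -0.0644] 0.478309685826645 rows 0.09182976848544633 per row at ceil [-0.3673 -0.2851  0.1831] [-0.3408  0.3294 -0.0644]
q [ 0.179   0.5268 -0.4348  1.9537 -0.9398  0.704   2.0623] F [ 0.1681 -1.0066  2.3455] w 0.09486355420494441
```

View pics/scene10z.png

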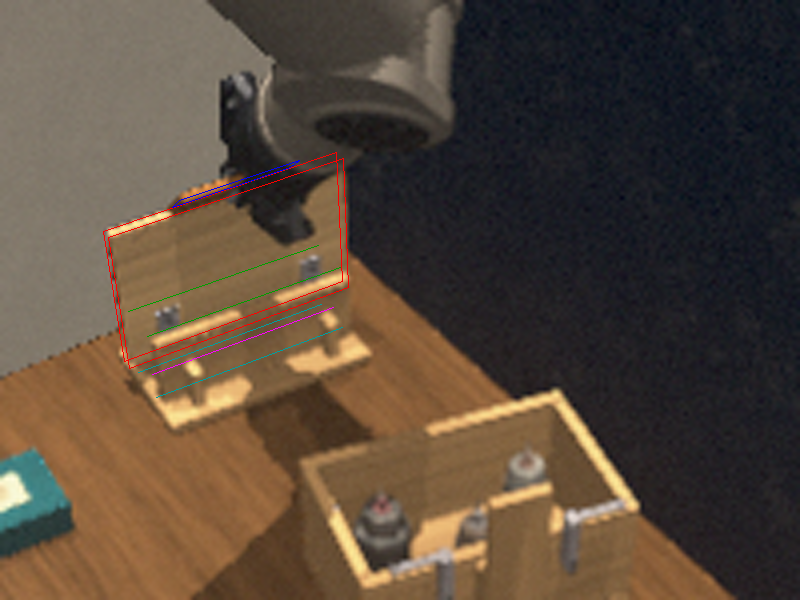

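View pics/top10z.png

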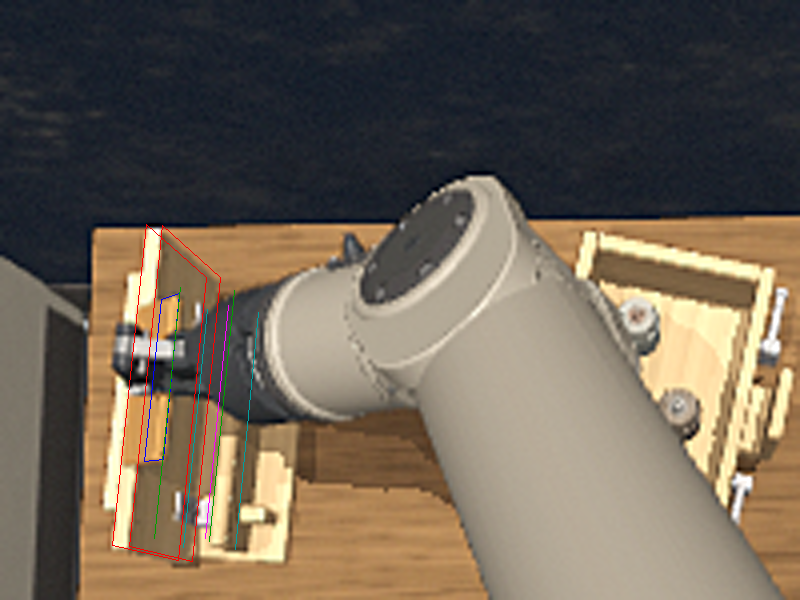

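{"method": "send_rows", "body": {"motion": "0 0 0 0 0 0 0.85;0 0 0 0 0 0 0.75;0 0 0 0 0 0 0.65;0 0 0 0 0 0 0.55;0 0 0 0 0 0 0.5;0 0 0 0 0 0 0.5;0 0 0 0 0 0 0.5"}}

```text
t: 13.48
eef_pos: [0.5697, 0.2604, 0.1654]
tool_rot: [0.017, 0.031, 0.921, 0.387]
contact_force: [-0.5, 1.0, 0.6]
gripper_width: 0.503
```

```bash
python3 - <<'E'
from h import *
p,r,o=cur();print(r.as_matrix()[:,2],o['contact_force'],o['gripper_width'],p)
overlay('11')
E
```

```text
[ 0.0557  0.7117 -0.7003] [-0.4943  1.0332  0.5579] 0.5030688193910947 [0.5697 0.2604 0.1654]
```

View pics/scene11raw.png

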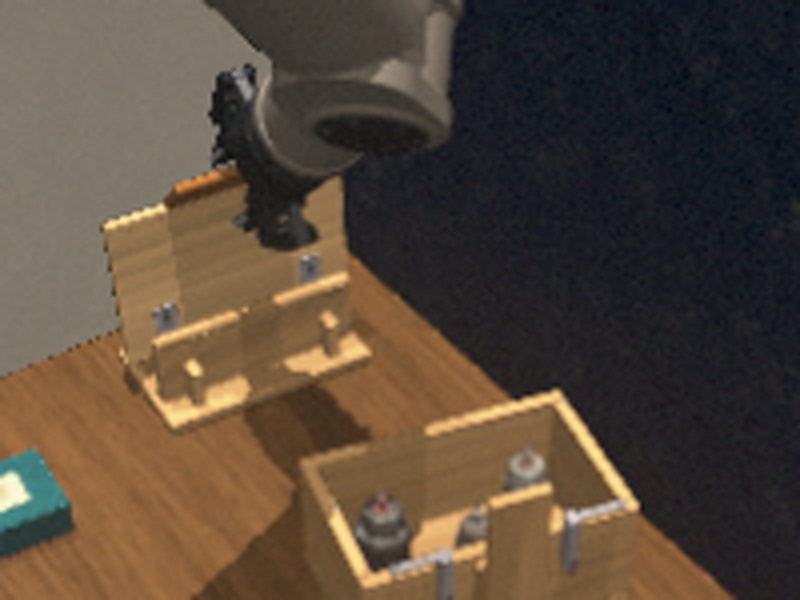

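View pics/top11z.png

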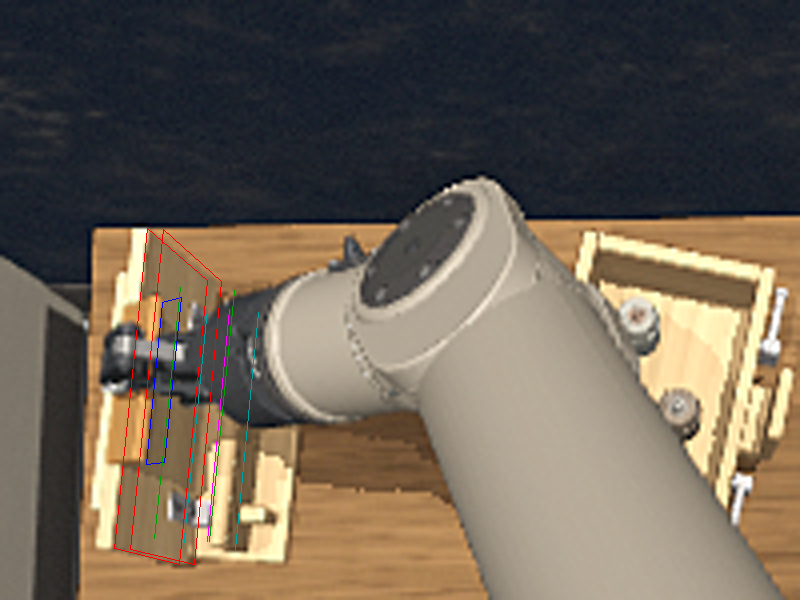

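{"method": "send_rows", "body": {"motion": "-0.05 -0.5 0.5 0 0 0 0.5;-0.06 -0.7 0.7 0 0 0 0.5;-0.06 -0.7 0.7 0 0 0 0.5;-0.06 -0.7 0.7 0 0 0 0.5"}}

```text
t: 13.92
eef_pos: [0.5659, 0.2337, 0.1926]
tool_rot: [0.015, 0.031, 0.921, 0.387]
contact_force: [-0.3, -0.4, 0.3]
gripper_width: 0.498
```

{"method": "send_rows", "body": {"motion": "-0.06 -1 1 0 0 0 0.5;-0.1 -1.4 1.4 0 0 0 0.5;-0.1 -1.4 1.4 0 0 0 0.5;-0.1 -1.4 1.4 0 0 0 0.5;0 -1.4 1.6 0 0 0 0.5;0 -1 1.5 0 0 0 0.5;0 -1 1.5 0 0 0 0.5;0 0 0 0 0 0 0.5;0 0 0 0 0 0 0.5"}}

```text
t: 14.67
eef_pos: [0.5625, 0.1333, 0.3035]
tool_rot: [0.021, 0.034, 0.922, 0.384]
contact_force: [-0.7, -0.5, -0.9]
gripper_width: 0.5
```

```bash
python3 - <<'E'
from h import *
p,r,o=cur();print(o['contact_force'],o['gripper_width'],p,o['t'])
overlay('12',standpose(.0025,0,.009))
for c in('top','scene'):
  for x in station.regions_of('lid_mid',c)[:2]: print(c,x['conf'],x['point'])
E
```

```text
[-0.6988 -0.5116 -0.891 ] 0.5000064778119243 [0.5625 0.1333 0.3035] 14.6667
top 0.97 [186.2, 190.6]
scene 0.84 [271.8, 119.7]
```

View pics/scene12z.png

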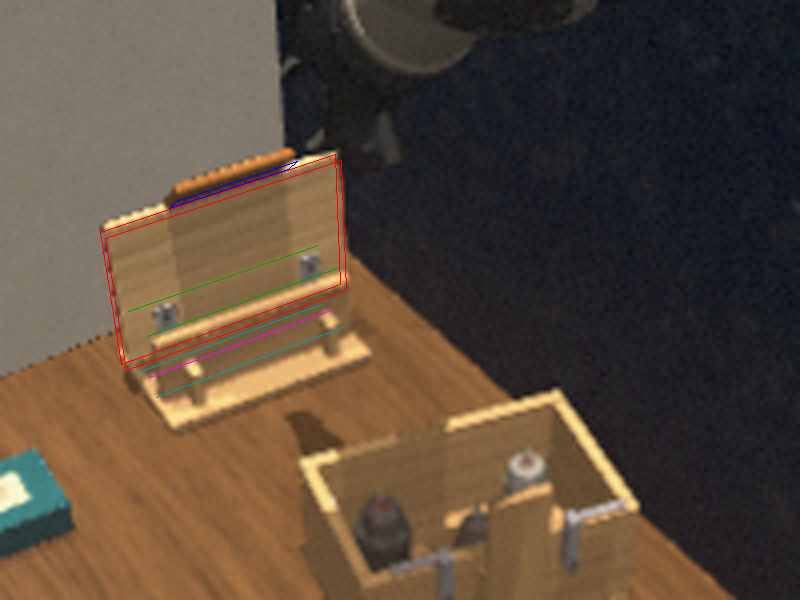

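View pics/top12z.png

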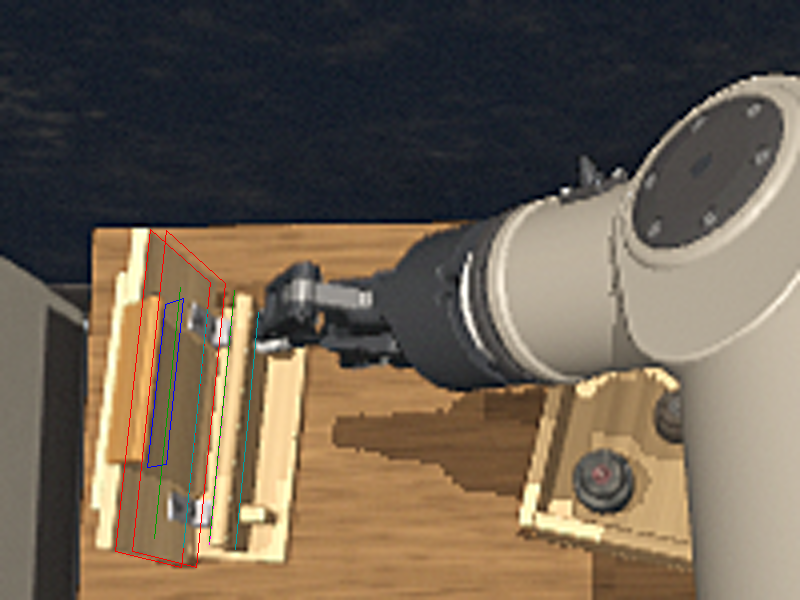

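View pics/scene12.png

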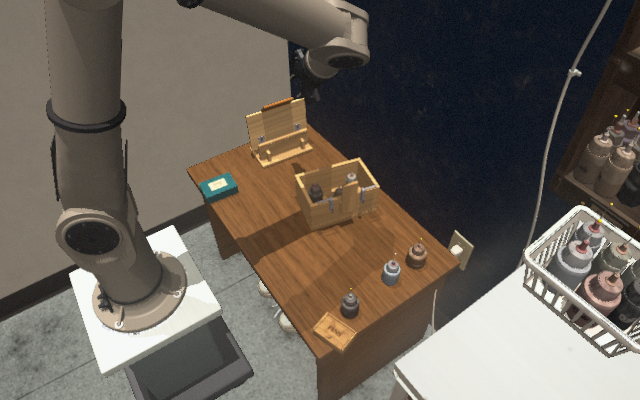

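```bash
python3 - <<'E'
import station;print(station.hand_in())
E
```

```text
the job is handed in; nothing more can be done
None
```

The lid is standing in the stand's slot, hinge edge down, and I handed the job in at about 15 s of the 51 s allowed. I got no verdict back.

I gripped the lid by its lip and swung it up to about 90° on its pins. Then I lifted it about 85 mm and carried it over to the stand. I lowered it until the vertical force showed it resting on the slot floor, still gripped, then opened the fingers and backed the tool off.

- **Position:** my pose estimate put the hinge edge on the slot floor to within 2 mm of fully home, within a few mm of the middle along the slot.
- **Lean:** after release the lid tipped about 4° towards the left rail. I estimated this from the top picture; the limit is about 20°.
- **Bottles and robot:** in the last scene picture the three bench bottles look unmoved. The gripper is clear of everything and reads only sensor-noise force.
- **Disagreement:** the two cameras differed by about 1 pixel (2 to 3 mm) on the lid's position, which is well inside the slot's clearance.
- **Forces:** while the lid was upright on its pins the tool sat about 4 mm low and read about 15 N. That eased once I lifted.

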